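# Eject the flat clamp block from its nest and tray it

### The job

Two clamp blocks sit sunk in two ejector nests. Take out the flat-topped one (no upright post): push the lever of its nest right down so that the block rises from the pocket, then pick it up and set it gently, not dropped, upright on the floor of the shallow steel tray.

Things in the scene. Friction and masses are not known exactly. Their poses are not given: they have to be found in the camera images.
- flat_block_mid (a point): centre (half-way up) of the flat-topped clamp block to take: 24 mm wide along its x (grasp so, at mid-length), 58 long along y, 22 high along z; sides full-length only in the lowest 10 mm. Starts sunk in the pocket of a fixed aluminium nest, 50 x 86 mm, top 55 mm above the table, underside at 36 mm. Lever down, its underside is at 52 mm, 3 mm below the nest's top, and it stays there
- nest_lever (a joint): ejector lever of the flat block's nest: 0 = raised (block sunk), 0.5 rad = fully pressed (block raised 16 mm, proportional to the angle). Moves down with about 6 N on its plate; friction keeps it where it is left. A like nest beside it, with its own lever, holds a block with an upright post
- nest_pad (a point): top centre of this lever's steel press plate (28 mm along the lever, 32 wide), in front of the nest, 103 mm from the pocket's middle. Raised: 69 mm above the table, sloping 0.3 rad down to the nest; fully pressed: 36 mm (drops 33 mm almost straight, 3 mm of drift). Raised, the point's x axis points level from the plate to the nest, y along the block's length
- tray_in (a point): centre of the inner floor of the shallow steel tray, 8 mm above the table; inside 154 mm along x and 104 mm along y, walls 3 mm thick, rim 23 mm above the table; fixed. It stands beside the nests

How it is judged:
By the outcome, as a careful person would: the job done as asked, in the order asked, and still so for the second after the job is handed in, with the robot touching nothing.
It also fails if it takes over 48 s, if anything falls off the work surface, if the arm or the gripper's body presses on something with over 40 N, if the wrist force passes 120 N, or if a joint passes its speed limit or range.

### The arm

A 6-joint arm with a two-finger parallel gripper is mounted at the origin on a cart in front of the work surface, level with it; the furniture and walls round the work are solid. World frame = base frame: x ahead of the robot, y to its left, z up, the work surface at z = 0. Lengths are in m, angles in rad, forces in N, time in s.
With the tool pointing down it reaches from about 0.375 to 0.975 m from the base axis. Payload 3.8 kg.
Tool frame: the origin (TCP) lies on the front face of the gripper's body, between the roots of the fingers; the fingertips stand 73 mm ahead of it and the grasp point (between the pads) lies 54 mm ahead of it; z points along the fingers, y is the direction in which the jaws open and shut (so a half turn about z gives the same grasp; the last joint's range is limited). The gripper opens to 85 mm and grips with 20 to 120 N. Pads are 22 mm wide; open, the fingers measure 114 mm over their backs; the gripper's body (76 mm by 85 mm) begins 54 mm behind the grasp point. The pads swing forward as they close: fully open they stand 13 mm farther back than shut.
Start: joints at [-1.287, 0.264, 1.604, -0, 1.274, -0.037], TCP at [0.213, -0.641, 0.304] pointing down, gripper open.
Joint ranges: [-2.63, 2.63], [-0.94, 2.18], [0.31, 2.57], [-1.31, 4.45], [0, 2.66], [-2.55, 2.55]. Speed limits (rad/s): [2.57, 2.57, 3.14, 3.14, 3.14, 3.14].

### API

Orientations are given as [roll, pitch, yaw] about the fixed x, y, z axes, in that order (R = Rz(yaw) Ry(pitch) Rx(roll)).
In Python, from bench import robot gives the robot as it stands. The module is installed in compiled form; this text tells all that it offers.
- The arm moves only by the shell command python3 -m jog 'ROWS' [OPENING]. ROWS is JSON, a list of rows, each a list of 2 entries, a list of its own where there are three numbers: the shift along the tool's x, y, z in mm, then the turn about the tool's z in degrees. In form: [[[dx, dy, dz], turn], ...]. A call has exactly 10 rows; each row is the pose to reach, as a shift and turn from the pose commanded when the call began, along the tool's axes at that moment; what a row does not reach only later rows make up. A row lasts 1/10 s, in which the tool goes at most 50 mm and 8.59 degrees, less where a joint would pass 70% of its speed; a pose out of reach is approached as far as the arm can. A call with a gripper value outside its range is refused whole. OPENING is the closure, from -1 (fully open) to 1 (shut), set as the call begins (- or left out, the last holds). The fingers move at their own pace and stop on an object; the grip force is fixed at half the most. Time passes only in rows, so rows that repeat a pose let the fingers close, or fill a call up. It gives the time, the measured TCP pose, the force and the opening at its end, in the units of the state.
- robot.observe(): the state, without advancing time (a new reading comes with each control period).
- robot.grab_frame(name): name is "scene" or "top" or "wrist"; returns a dict with "frame" (420x560x3 uint8, red, green, blue), "z_map" (420x560 float32, m along the optical axis (not along the pixel's ray), 0 where there is no reading), "fx", "fy", "cx", "cy" (pixels), "k1" (the pictures are not rectified: a ray, as slopes to the right and down, at radius r is drawn at 1 + k1 r^2 times it, then the intrinsics apply), "rvec" (rotation vector, rad) and "tvec" (3), from world to camera coordinates, as OpenCV has them. Camera axes: x right, y down, z forward; pixel columns grow to the right and rows downward; lengths in m; the calibration is good to about 2 mm. A picture is of the moment at which its call begins.
- robot.close_job(): hands the job in, once; it reports no verdict.
The state is a dict: "t": time; "qpos": joint angles; "joint_vel": joint speeds; "tau": joint torques, N m; "eef_pos": TCP position; "ee_rot": TCP orientation; "force": force on the tool from outside, world axes, zero at the start; "torque": the same for the moment, N m; "width": opening from 0.0 (shut) to 1.0 (fully open).
Only numpy, scipy, OpenCV 4.12 (cv2) and the standard library are available. Lean on these libraries where they do the work, as an engineer would, in place of code of your own. Each camera call takes 0.05 s, during which the arm holds its last target.

## Working session

There is one attempt and no reset: what is moved stays moved. The work goes in short steps, Python scripts to look and compute and a shell command to move; the robot and the scene stay as the last step left them, time stands still between calls to the robot, and variables do not carry over. Pictures are saved under pics/ and viewed, and the job is handed in when it is done.

```bash
mkdir -p pics
cat > h.py <<'E'
import numpy as np, cv2, pickle
from bench import robot
def grab(n,tag):
    f=robot.grab_frame(n); pickle.dump(f,open(f'pics/{tag}.pkl','wb'))
    cv2.imwrite(f'pics/{tag}.png',cv2.cvtColor(f['frame'],cv2.COLOR_RGB2BGR)); return f
def load(tag): return pickle.load(open(f'pics/{tag}.pkl','rb'))
def world(f,u,v,z=None,zw=None):
    d=np.array([(u-f['cx'])/f['fx'],(v-f['cy'])/f['fy']]); s=d.copy()
    for _ in range(30): s=d/(1+f['k1']*(s@s))
    R=cv2.Rodrigues(np.array(f['rvec'],float))[0]; t=np.array(f['tvec'],float).ravel()
    ray=np.array([s[0],s[1],1.])
    c=-R.T@t; r=R.T@ray
    if zw is not None: return c+r*(zw-c[2])/r[2]
    if z is None: z=f['z_map'][int(round(v)),int(round(u))]
    return c+r*z
def cloud(f):
    H,W=f['z_map'].shape
    v,u=np.mgrid[0:H,0:W]
    d=np.stack([(u-f['cx'])/f['fx'],(v-f['cy'])/f['fy']],-1); s=d.copy()
    for _ in range(30): s=d/(1+f['k1']*(s**2).sum(-1,keepdims=True))
    ray=np.concatenate([s,np.ones((H,W,1))],-1)*f['z_map'][...,None]
    R=cv2.Rodrigues(np.array(f['rvec'],float))[0]; t=np.array(f['tvec'],float).ravel()
    return (ray-t)@R
def crop(tag,u0,v0,u1,v1,out,k=4):
    im=cv2.imread(f'pics/{tag}.png')[v0:v1,u0:u1]
    cv2.imwrite(f'pics/{out}.png',cv2.resize(im,None,fx=k,fy=k,interpolation=cv2.INTER_CUBIC))
E
python3 - <<'E'
from h import *
s=robot.observe(); print(s)
for n in('scene','top','wrist'): 
    f=grab(n,n+'0'); print(n,f['fx'],f['tvec'],f['rvec'],f['k1'])
E
```

```text
{'t': 0.0, 'qpos': array([-1.28690265e+00,  2.64754045e-01,  1.60539302e+00, -3.87440445e-05,
        1.27371823e+00, -3.69233121e-02]), 'joint_vel': array([ 0.00048337,  0.00146574, -0.00016251,  0.00115328,  0.00015921,
       -0.00173326]), 'tau': array([-1.77933027e-03, -5.15117025e+01, -3.67313504e+01, -2.82106676e-04,
        1.27278554e-02,  2.25997866e-05]), 'eef_pos': array([ 0.21266618, -0.64000935,  0.30255098]), 'ee_rot': array([-3.13932019e+00, -4.68985135e-05,  3.20828316e-01]), 'force': array([ 0.05161155,  0.31511414, -0.04766115]), 'torque': array([ 0.0219429 , -0.01475021, -0.01092176]), 'width': 1.0015677881747636}
scene 425.0282822529982 [0.55131317 0.10755734 0.77370209] [ 0.64608888 -2.4139595   1.39621467] -0.024915189761104805
top 421.08924612401745 [0.15432104 0.53615236 0.83436362] [ 2.1727556  -2.12286461  0.14827371] 0.028398584084317505
wrist 291.0561628993896 [-0.67438117 -0.03640307  0.37948783] [-2.34844255  1.69524144  0.25007753] -0.050944141934147244
```

View pics/scene0.png

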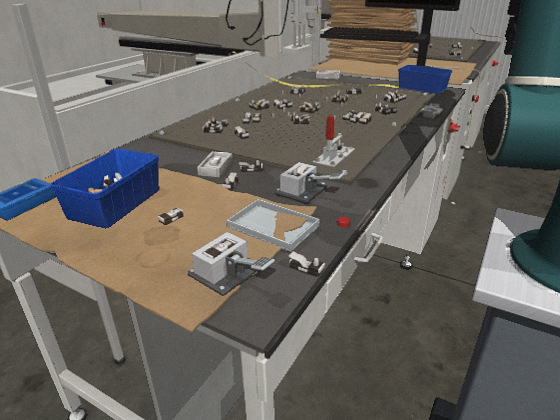

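View pics/top0.png

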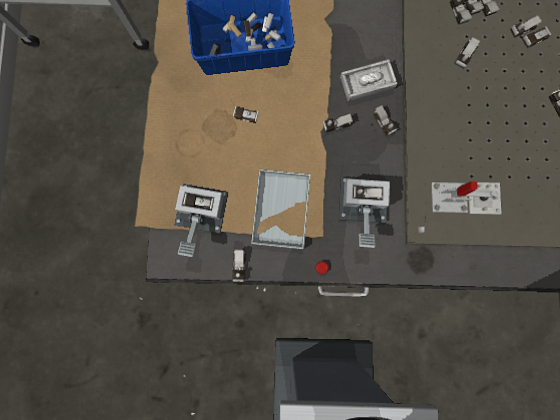

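View pics/wrist0.png

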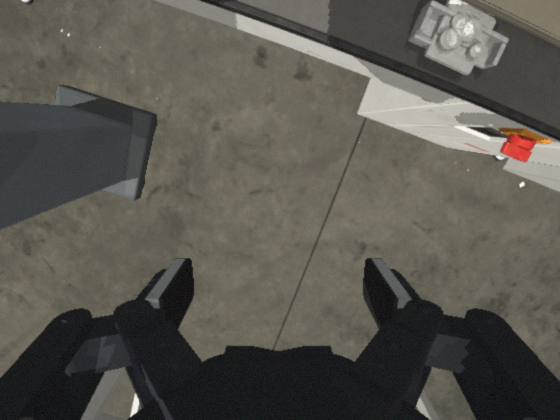

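Run:
```python
from h import *
crop('top0',160,165,320,285,'c1',5)
crop('top0',320,160,420,260,'c2',6)
crop('scene0',180,150,360,285,'c3',4)
```

```text
(no output)
```

View pics/c1.png

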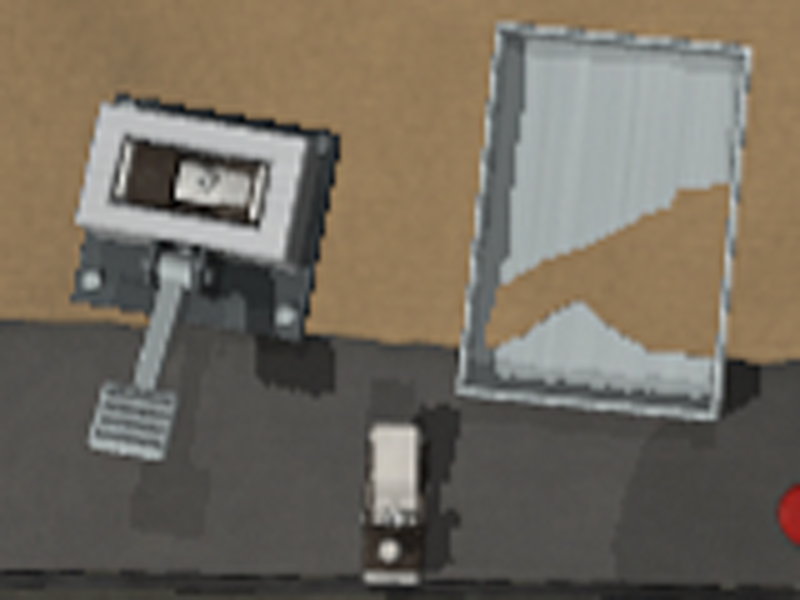

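View pics/c2.png

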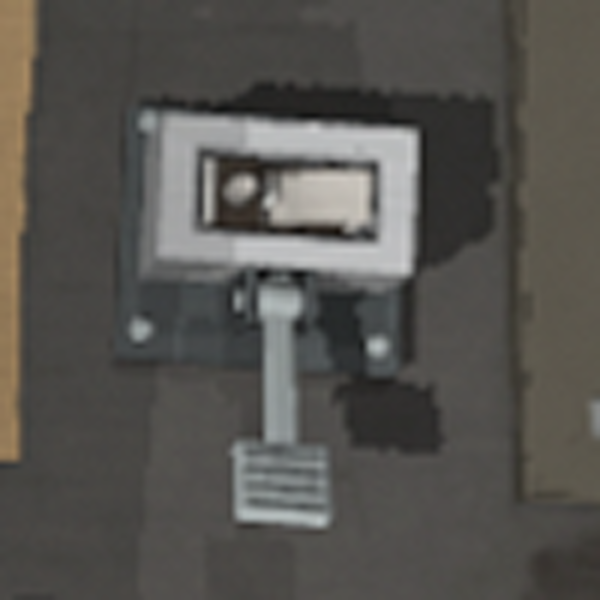

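View pics/c3.png

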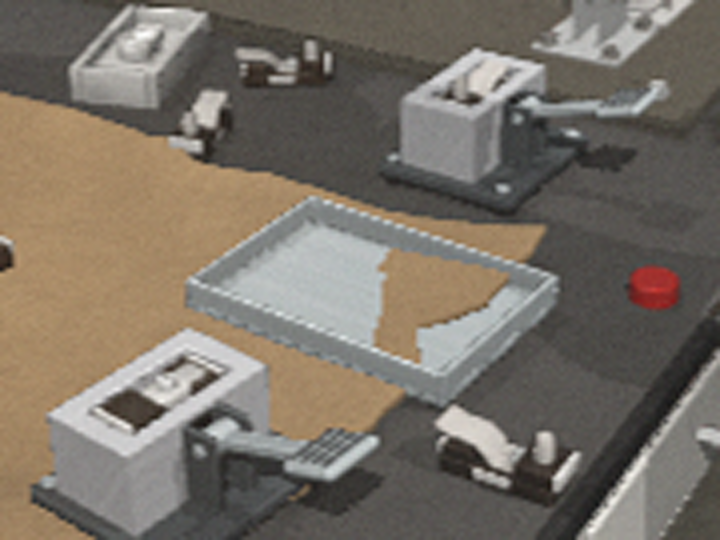

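Run:
```python
from h import *
np.set_printoptions(precision=4,suppress=True)
f=load('top0'); P=cloud(f)
def c(x,y): return 160+x/5-.4,165+y/5-.4
for n,pts,z in(('nest',[(103,103),(308,137),(292,262),(80,222)],.055),('pocket',[(125,137),(270,168),(262,225),(113,200)],.055),('pad',[(103,383),(178,395),(163,460),(88,448)],.069),('trayrim',[(500,22),(750,47),(718,418),(458,395)],.023)):
    w=np.array([world(f,*c(*p),zw=z) for p in pts]);print(n,w[:,:2].tolist(),w.mean(0), 'depth',[world(f,*c(*p))[2] for p in pts])
    print(np.linalg.norm(np.diff(w,axis=0,append=w[:1]),axis=1))
    l=w[1]-w[0]+w[2]-w[3]; print('dir',np.arctan2(l[1],l[0]))
def rect(mask,name):
    q=P[mask][:,:2]*1000; r=cv2.minAreaRect(q.astype(np.float32)); print(name,r,len(q),P[mask].mean(0))
u,v=np.meshgrid(np.arange(560),np.arange(420))
L=(u>165)&(u<240)&(v>170)&(v<232)
rect(L&(abs(P[...,2]-.055)<.005),'nesttop')
L2=(u>170)&(u<200)&(v>236)&(v<260)
rect(L2&(P[...,2]>.05),'pad'); q=P[L2&(P[...,2]>.05)]; print(q[:,2].min(),q[:,2].max())
A=(u>185)&(u<213)&(v>190)&(v<212)
q=P[195:208,190:210:2,2]; print((q*1000).round())
q=P[188:202,354:382:2,2]; print((q*1000).round())
```

```text
nest [[0.5848825927419363, 0.3736615003854693], [0.5727336026963644, 0.2893470343507817], [0.5210947406177987, 0.2936167860421883], [0.5354732673851084, 0.38020759006371474]] [0.5535 0.3342 0.055 ] depth [np.float64(0.003585722625390364), np.float64(0.011336536416393539), np.float64(0.030437596751391682), np.float64(0.04973110083064369)]
[0.0852 0.0518 0.0878 0.0498]
dir -1.7247851773874128
pocket [[0.570963223887153, 0.36392297107514937], [0.5595212222124928, 0.3042689982131968], [0.5359620151406601, 0.30644907572571767], [0.5448221871275942, 0.36736391542936275]] [0.5528 0.3355 0.055 ] depth [np.float64(0.05006170402807819), np.float64(0.05275467934826905), np.float64(0.05231790851227047), np.float64(0.05106128332979787)]
[0.0607 0.0237 0.0616 0.0264]
dir -1.7376179947517016
pad [[0.469382865824989, 0.3638197241616784], [0.4653105449168934, 0.33403666684529726], [0.4396711581216826, 0.33857482231763236], [0.44371548756710966, 0.3682246026641016]] [0.4545 0.3512 0.069 ] depth [np.float64(-0.002325692154567238), np.float64(0.06365589668383509), np.float64(-1.3312227090889195e-05), np
[... 1670 characters left out ...]
.  47.  47.  52.  54.  56.  54.  56.  58.]
 [ 50.  53.  60.  62.  50.  45.  44.  44.  49.  53.  53.  55.  56.  56.]
 [ 50.  51.  52.  51.  52.  51.  46.  49.  51.  52.  53.  54.  54.  56.]
 [ 51.  54.  54.  51.  52.  46.  42.  46.  51.  54.  55.  55.  57.  55.]
 [ 52.  52.  53.  54.  51.  42.  46.  48.  54.  52.  55.  55.  56.  57.]
 [ 49.  52.  50.  50. 901.  46.  46.  50.  49.  48.  51.  55.  57.  57.]
 [ 41.  45.  45.  46.  46.  42.  45.  46.  44.  48.  50.  51.  51.  34.]
 [ 53.  51.  53.  52.  55.  43.  44.  45.  44.  48.  46.  49.  30.  38.]
 [901.  57.  53.  52.  54.  56.  55.  55.  53.  56.  55.  54.  33.  36.]
 [ 56.  56.  53.  54.  54.  54.  54.  55.  54.  56.  53.  56.  54.  55.]]
```

```bash
python3 -m jog '[[[41,-15,0],-6],[[81,-30,0],-12],[[122,-46,0],-18],[[163,-61,0],-24],[[204,-76,0],-30],[[244,-91,0],-36],[[285,-106,0],-42],[[308,-145,0],-48],[[331,-183,0],-54],[[354,-222,0],-60]]' 1
cat >> h.py <<'E'
def go(x,y,z,yawdeg=None):
    from scipy.spatial.transform import Rotation as Ro
    s=robot.observe(); p=s['eef_pos']; R=Ro.from_euler('xyz',s['ee_rot']).as_matrix()
    yaw=np.degrees(s['ee_rot'][2])
    print('t',s['t'],'pos',p.round(4),'rot',s['ee_rot'].round(4),'F',s['force'].round(1),'w',s['width'])
    print('shift mm',(R.T@(np.array([x,y,z])-p)*1000).round(1),'turn',None if yawdeg is None else round(yaw-yawdeg,2))
E
python3 -c "
from h import *
go(.55,0,.304,80.8);go(.4545,.351,.21,80.8);print(robot.observe()['qpos'])"
```

```text
t: 1.15
eef_pos: [0.479, -0.3164, 0.3033]
ee_rot: [-3.141, -0.0, 1.372]
force: [-0.1, -0.9, 0.0]
width: 0.003
t 1.15 pos [ 0.479  -0.3164  0.3033] rot [-3.1409e+00 -4.0000e-04  1.3723e+00] F [-0.1 -0.9  0. ] w 0.0028567004869687117
shift mm [324.2   7.2  -0.6] turn -2.17
t 1.15 pos [ 0.479  -0.3164  0.3033] rot [-3.1409e+00 -4.0000e-04  1.3723e+00] F [-0.1 -0.9  0. ] w 0.0028567004869687117
shift mm [ 649.5 -155.6   93.7] turn -2.17
[-6.27208139e-01  7.49136985e-02  1.82430987e+00  1.12233115e-04
  1.24316852e+00 -4.28736358e-01]
```

```bash
python3 -m jog '[[[44,-10,0],-2],[[88,-21,0],-2],[[132,-32,0],-2],[[176,-42,0],-2],[[220,-52,0],-2],[[264,-63,0],-2],[[308,-74,0],-2],[[352,-84,0],-2],[[396,-95,0],-2],[[440,-105,0],-2]]'
python3 -c "
from h import *
go(.4545,.351,.21,80.8);grab('wrist','w1')"
```

```text
t: 2.15
eef_pos: [0.4639, 0.1356, 0.3038]
ee_rot: [3.141, 0.0, 1.403]
force: [0.9, -0.5, 0.5]
width: 0.001
t 2.15 pos [0.4639 0.1356 0.3038] rot [3.1414 0.     1.403 ] F [ 0.9 -0.5  0.5] w 0.0005725072486310147
shift mm [210.8 -45.2  93.8] turn -0.41
```

View pics/w1.png

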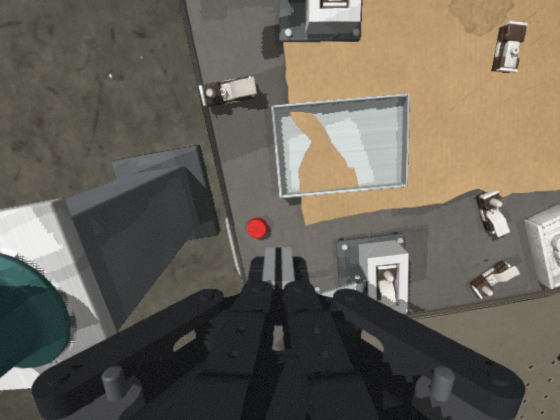

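The wrist view shows the tray at (273–409, 95–197), the flat block's nest at the top edge, and the post nest behind the fingers. I'll continue to a point above the plate.

```bash
python3 -m jog '[[[35,-7,8],-0.4],[[70,-15,24],-0.4],[[105,-22,40],-0.4],[[140,-30,56],-0.4],[[175,-38,72],-0.4],[[200,-43,85],-0.4],[[211,-45,94],-0.4],[[211,-45,94],-0.4],[[211,-45,94],-0.4],[[211,-45,94],-0.4]]'
python3 -c "
from h import *
go(.4545,.351,.15,80.8);grab('wrist','w2');grab('top','t2')"
```

```text
t: 3.2
eef_pos: [0.456, 0.3484, 0.2107]
ee_rot: [3.141, -0.0, 1.409]
force: [0.9, -0.8, 0.2]
width: 0.002
t 3.2 pos [0.456  0.3484 0.2107] rot [ 3.1407e+00 -3.0000e-04  1.4087e+00] F [ 0.9 -0.8  0.2] w 0.002012430391108413
shift mm [ 2.3 -2.  60.7] turn -0.08
```

View pics/w2.png

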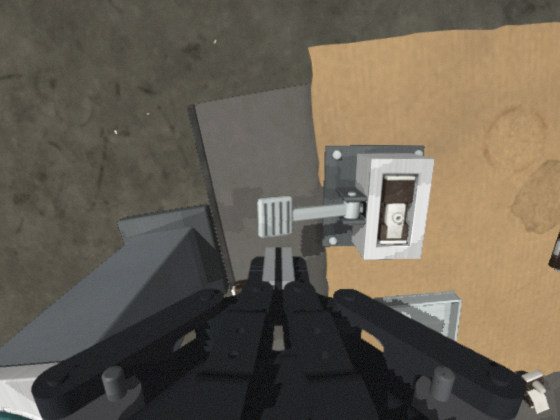

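Run:
```python
from h import *
crop('w2',245,140,445,270,'c4',4)
```

```text
(no output)
```

View pics/c4.png

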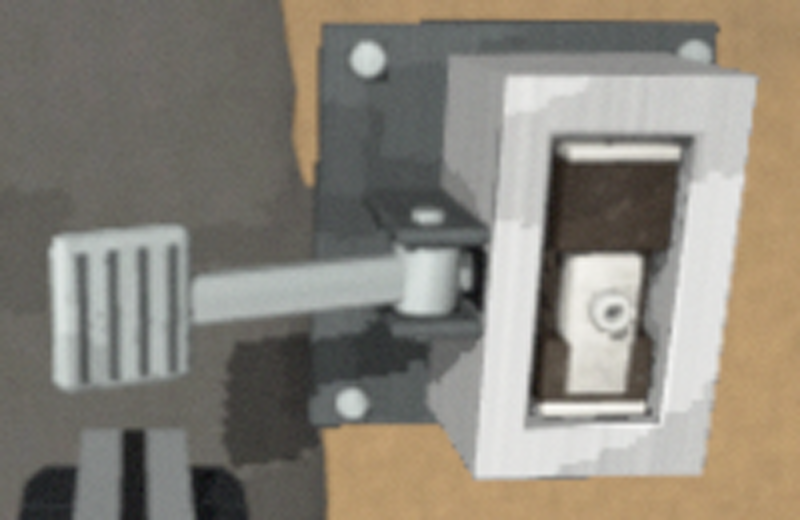

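Run:
```python
from h import *
np.set_printoptions(precision=4,suppress=True)
f=load('w2')
def c(x,y): return 245+x/4-.4,140+y/4-.4
for n,pts,z in(('nest',[(507,75),(757,75),(703,475),(475,477)],.055),('pocket',[(553,135),(703,138),(660,425),(527,425)],.055),('block',[(555,145),(685,145),(650,415),(535,415)],.047),('pad',[(53,235),(187,228),(187,378),(60,390)],.069)):
    w=np.array([world(f,*c(*p),zw=z) for p in pts]);print(n,w.mean(0),np.linalg.norm(np.diff(w,axis=0,append=w[:1]),axis=1))
    l=w[3]-w[0]+w[2]-w[1]; print('yaw',np.degrees(np.arctan2(l[1],l[0])))
f=load('w1')
w=np.array([world(f,*p,zw=.023) for p in [(273,106),(409,95),(408,186),(282,197)]]);print('tray',w.mean(0),np.linalg.norm(np.diff(w,axis=0,append=w[:1]),axis=1)); l=w[3]-w[0]+w[2]-w[1]; print(np.degrees(np.arctan2(l[1],l[0])))
```

```text
nest [0.5538 0.3356 0.055 ] [0.0497 0.0861 0.0501 0.0858]
yaw -98.52981688055986
pocket [0.5537 0.3356 0.055 ] [0.0303 0.0617 0.0288 0.062 ]
yaw -99.20229868200525
block [0.5558 0.3331 0.047 ] [0.0271 0.06   0.0257 0.0598]
yaw -98.27160309648131
pad [0.4549 0.3515 0.069 ] [0.0252 0.0302 0.025  0.0314]
yaw -98.25931008498469
tray [0.5486 0.1655 0.023 ] [0.1565 0.1072 0.1574 0.1081]
-93.74945819383122
```

```bash
python3 -m jog '[[[2,-1,20],-0.4],[[3,-2,40],-0.4],[[3,-2,58],-0.4],[[3,-2,64],-0.4],[[3,-2,68],-0.4],[[3,-2,72],-0.4],[[3,-2,76],-0.4],[[3,-2,80],-0.4],[[3,-2,84],-0.4],[[3,-2,88],-0.4]]'
python3 -c "
from h import *
go(.454,.351,.109,81.2);grab('scene','s3')"
```

```text
t: 4.3
eef_pos: [0.4547, 0.3535, 0.1242]
ee_rot: [3.14, -0.002, 1.416]
force: [-3.3, 0.1, 6.2]
width: 0.004
t 4.3 pos [0.4547 0.3535 0.1242] rot [ 3.1404e+00 -2.5000e-03  1.4161e+00] F [-3.3  0.1  6.2] w 0.00376803716983434
shift mm [-2.6 -0.3 15.2] turn -0.06
```

View pics/s3.png

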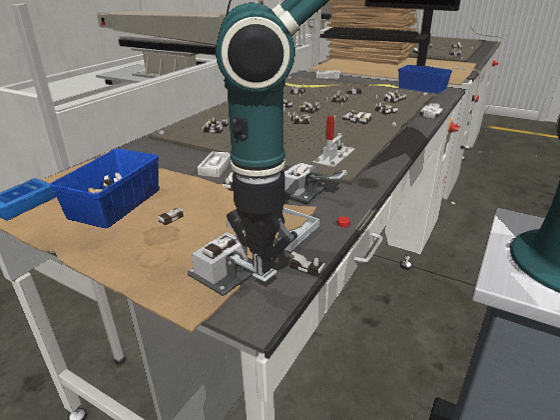

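The lever is moving at about 6 N and the block is rising in its nest at (218,243). I'll keep pressing.

```bash
python3 -m jog '[[[-1,0,2],0],[[-2,0,4],0],[[-2,0,6],0],[[-2,0,8],0],[[-2,0,10],0],[[-2,0,11],0],[[-2,0,12],0],[[-2,0,13],0],[[-2,0,14],0],[[-2,0,14],0]]'
```

```text
t: 5.35
eef_pos: [0.4553, 0.3524, 0.1105]
ee_rot: [3.138, -0.005, 1.416]
force: [-2.6, 3.2, 5.9]
width: -0.0
```

```bash
python3 -m jog '[[[0,0,0.5],0],[[0,0,1],0],[[0,0,1.5],0],[[0,0,2],0],[[0,0,2.5],0],[[0,0,3],0],[[0,0,3],0],[[0,0,3],0],[[0,0,3],0],[[0,0,3],0]]'
```

```text
t: 6.35
eef_pos: [0.4556, 0.3525, 0.1099]
ee_rot: [3.138, -0.005, 1.416]
force: [-6.2, -1.7, 20.0]
width: 0.003
```

```bash
python3 -m jog '[[[0,0,0.7],0],[[0,0,1],0],[[0,0,1],0],[[0,0,-4],0],[[0,0,-20],0],[[0,0,-50],0],[[0,0,-80],0],[[0,0,-100],0],[[0,0,-100],0],[[0,0,-100],0]]' -- 2>&1 || true
python3 -c "
from h import *
go(.5538,.3352,.21,81.2);grab('wrist','w4')
crop('w4',245,100,445,270,'c5',4)"
```

```text
invalid input: not JSON, or not a number
t 6.35 pos [0.4556 0.3525 0.1099] rot [ 3.1381 -0.0046  1.4165] F [-6.2 -1.7 20. ] w 0.002700473127214866
shift mm [ -1.6 100.1 -99.7] turn -0.04
```

View pics/w4.png

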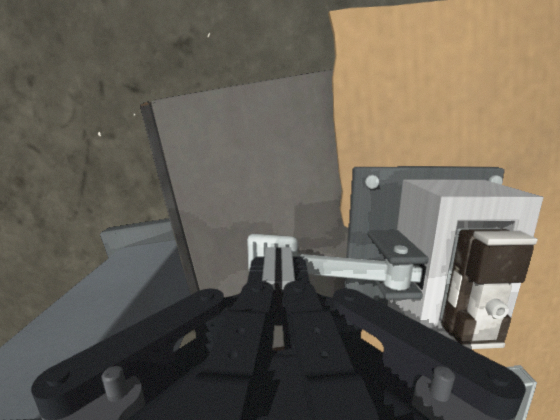

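View pics/c5.png

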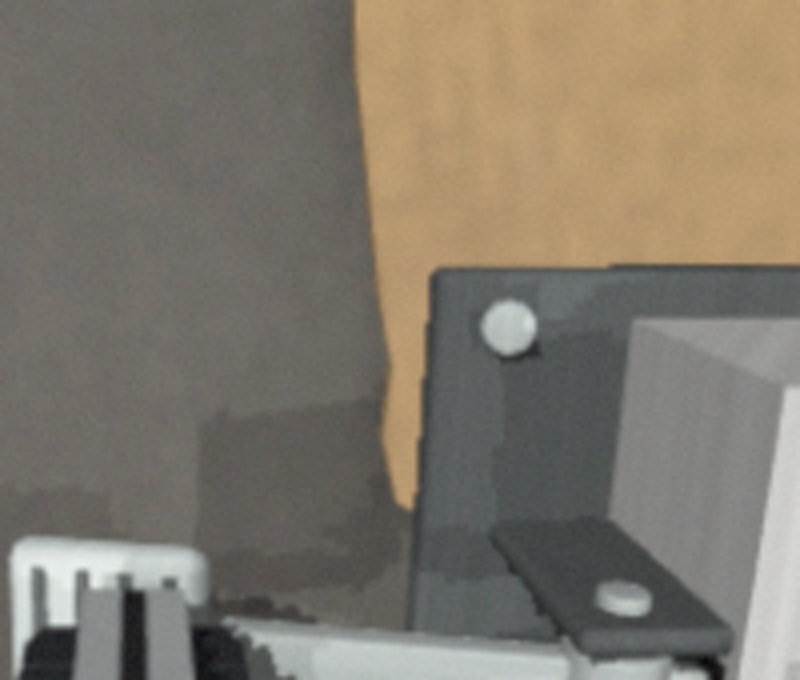

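```bash
python3 -m jog '[[[0,0,0.7],0],[[0,0,1],0],[[0,0,1],0],[[0,0,-4],0],[[0,0,-20],0],[[0,0,-55],0],[[0,0,-95],0],[[0,35,-100],0],[[0,70,-100],0],[[-1,100,-100],0]]'
python3 -m jog '[[[0,0,0],0],[[0,0,0],0],[[0,0,0],0],[[0,0,0],0],[[0,0,0],0],[[0,0,0],0],[[0,0,0],0],[[0,0,0],0],[[0,0,0],0],[[0,0,0],0]]' -0.3
python3 -c "
from h import *
go(.5538,.3352,.129,81.2);grab('wrist','w5');grab('top','t5');grab('scene','s5')
crop('s5',180,210,300,310,'c6',6)"
```

```text
t: 7.4
eef_pos: [0.5545, 0.3344, 0.2073]
ee_rot: [3.138, -0.002, 1.417]
force: [-0.6, 0.7, -0.2]
width: -0.002
t: 8.4
eef_pos: [0.5523, 0.3344, 0.2049]
ee_rot: [-3.142, 0.0, 1.417]
force: [-1.0, 0.2, 0.1]
width: 0.648
t 8.4 pos [0.5523 0.3344 0.2049] rot [-3.1415  0.      1.4168] F [-1.   0.2  0.1] w 0.6484026914068513
shift mm [ 1.   1.4 75.9] turn -0.02
```

View pics/w5.png

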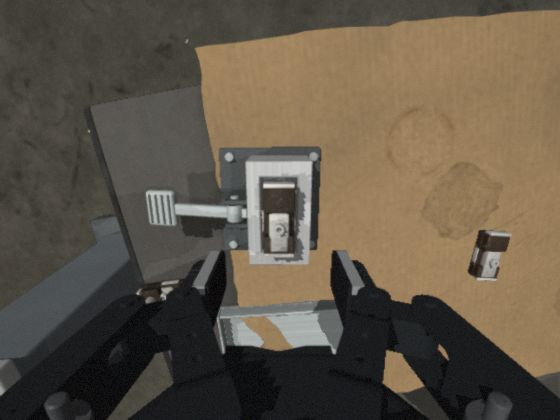

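View pics/c6.png

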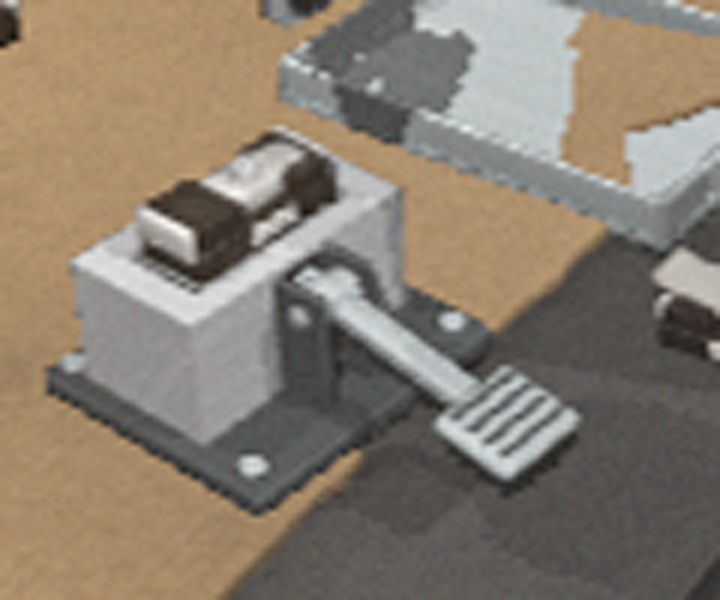

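Run:
```python
from h import *
crop('w5',230,140,340,275,'c7',6)
```

```text
(no output)
```

View pics/c7.png

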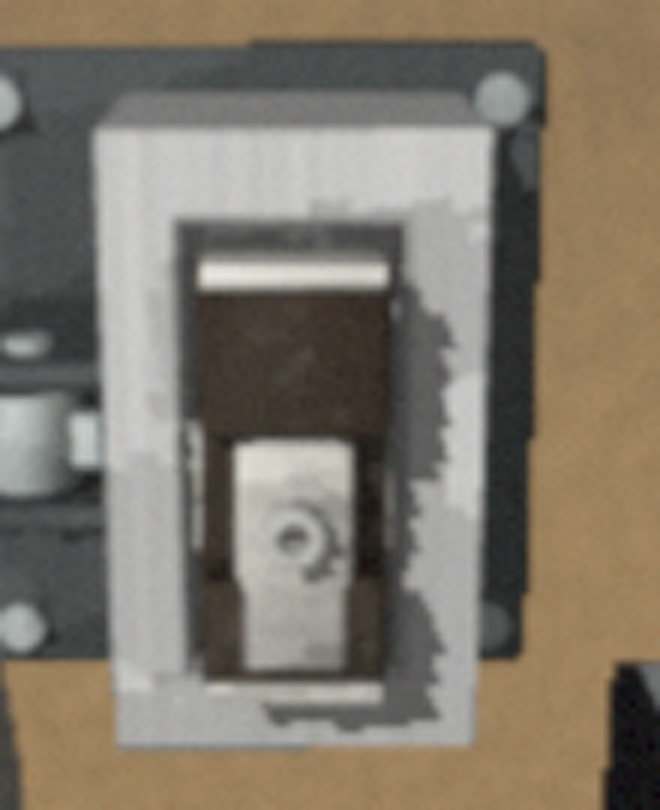

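Run:
```python
from h import *
np.set_printoptions(precision=4,suppress=True)
f=load('w5')
def c(x,y): return 230+x/6-.4,140+y/6-.4
for n,pts,z in(('nest',[(93,128),(493,127),(475,745),(117,745)],.055),('block',[(198,262),(390,262),(383,700),(207,700)],.068),('top',[(198,290),(390,292),(385,680),(205,680)],.074)):
    w=np.array([world(f,*c(*p),zw=z) for p in pts]);print(n,w.mean(0),np.linalg.norm(np.diff(w,axis=0,append=w[:1]),axis=1))
    l=w[3]-w[0]+w[2]-w[1]; print('yaw',np.degrees(np.arctan2(l[1],l[0])))
go(.5538,.3352,.1285,81.2)
```

```text
nest [0.5537 0.3359 0.055 ] [0.0503 0.0859 0.0501 0.0858]
yaw -98.55414084987804
block [0.5535 0.3353 0.068 ] [0.0232 0.0581 0.0229 0.0581]
yaw -98.69719177964207
top [0.5538 0.337  0.074 ] [0.0226 0.05   0.0227 0.0502]
yaw -98.68377142395003
t 8.55 pos [0.5523 0.3344 0.2048] rot [-3.1415  0.      1.4167] F [-0.4  0.4  0.4] w 0.6512253884309442
shift mm [ 1.1  1.3 76.3] turn -0.03
```

```bash
python3 -m jog '[[[1,1,15],0],[[1,1,35],0],[[1,1,52],0],[[1,1,62],0],[[1,1,70],0],[[1,1,74],0],[[1,1,76],0],[[1,1,76],0],[[1,1,76],0],[[1,1,76],0]]'
python3 -c "
from h import *
go(.5536,.3355,.1285,81.2);grab('scene','s6');crop('s6',160,190,300,310,'c8',5)"
```

```text
t: 9.55
eef_pos: [0.5539, 0.3355, 0.1297]
ee_rot: [3.14, -0.001, 1.417]
force: [0.3, 0.2, 0.0]
width: 0.652
t 9.55 pos [0.5539 0.3355 0.1297] rot [ 3.1405e+00 -9.0000e-04  1.4168e+00] F [0.3 0.2 0. ] w 0.6521264906085421
shift mm [-0.  -0.3  1.2] turn -0.02
```

View pics/c8.png

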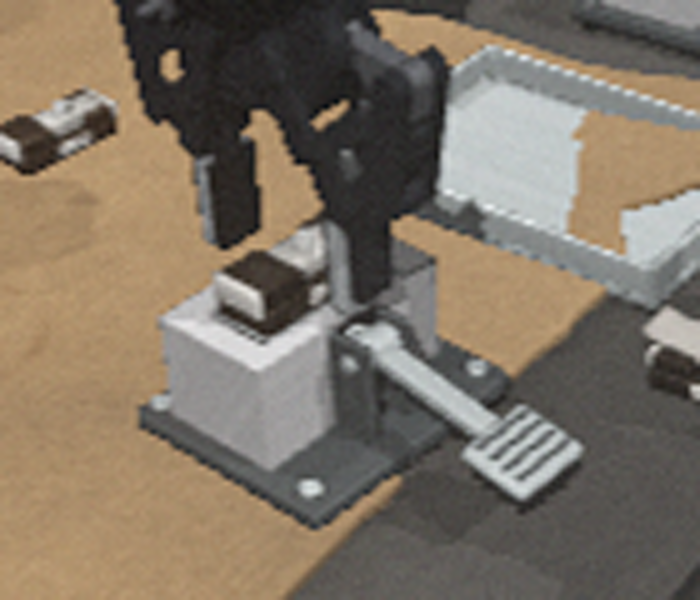

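```bash
python3 -m jog '[[[0,0,0.5],0],[[0,0,1],0],[[0,0,1],0],[[0,0,1],0],[[0,0,1],0],[[0,0,1],0],[[0,0,1],0],[[0,0,1],0],[[0,0,1],0],[[0,0,1],0]]' 1
python3 -c "
from h import *
go(.5536,.3355,.1285,81.2);grab('scene','s7');crop('s7',160,190,300,310,'c9',5)"
```

```text
t: 10.6
eef_pos: [0.5535, 0.3353, 0.1282]
ee_rot: [3.141, -0.0, 1.417]
force: [-0.8, -0.1, 5.9]
width: 0.267
t 10.6 pos [0.5535 0.3353 0.1282] rot [ 3.1414e+00 -2.0000e-04  1.4168e+00] F [-0.8 -0.1  5.9] w 0.266828467876043
shift mm [ 0.2  0.  -0.3] turn -0.02
```

View pics/c9.png

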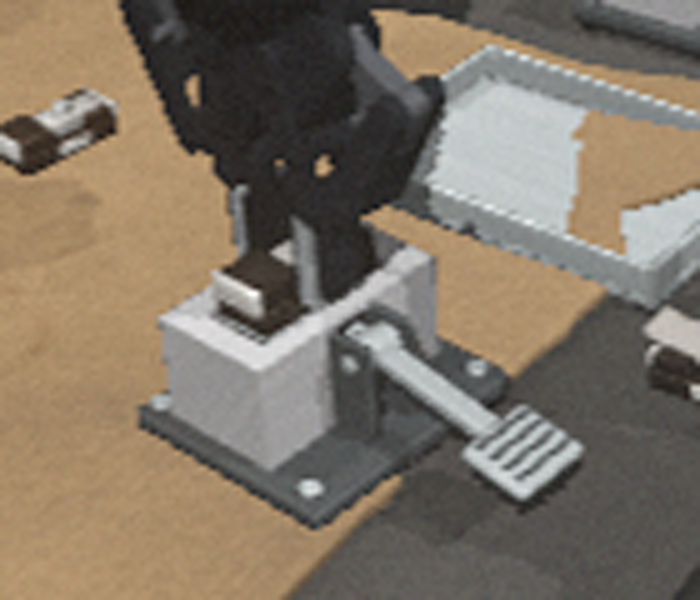

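```bash
python3 -m jog '[[[0,0,-2],0],[[0,0,-5],0],[[0,0,-10],0],[[0,0,-16],0],[[0,0,-24],0],[[0,0,-34],0],[[0,0,-44],0],[[0,0,-54],0],[[0,0,-60],0],[[0,0,-60],0]]'
python3 -c "
from h import *
go(.5475,.166,.19,81.2);grab('wrist','w8');grab('scene','s8');crop('s8',160,150,320,290,'c10',4)"
```

```text
t: 11.65
eef_pos: [0.5542, 0.3357, 0.1897]
ee_rot: [3.139, -0.002, 1.417]
force: [0.0, -0.1, -1.4]
width: 0.268
t 11.65 pos [0.5542 0.3357 0.1897] rot [ 3.1394e+00 -1.7000e-03  1.4168e+00] F [ 0.  -0.1 -1.4] w 0.2682427017404206
shift mm [-168.7   19.4   -0.5] turn -0.02
```

View pics/c10.png

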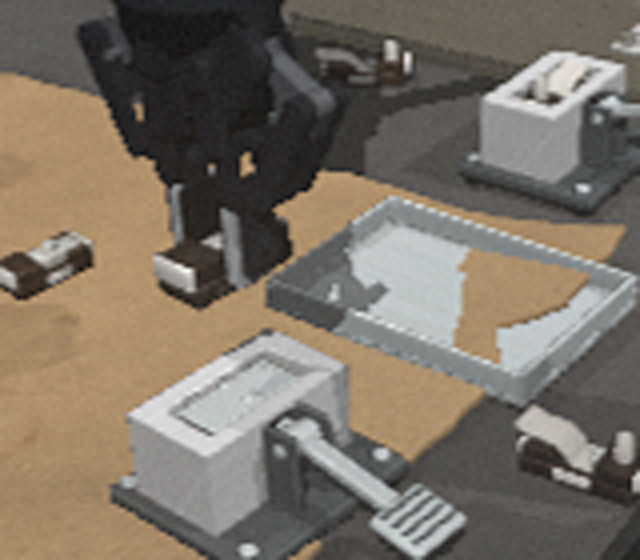

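View pics/w8.png

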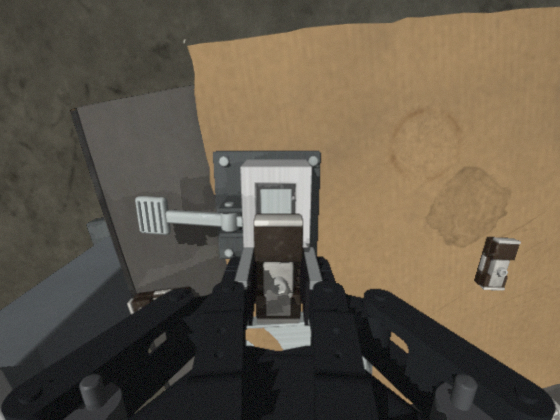

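```bash
python3 -m jog '[[[-15,2,0],0],[[-45,5,0],0],[[-80,9,0],-1],[[-115,13,0],-2],[[-145,17,0],-3],[[-162,19,0],-4],[[-169,19,20],-5],[[-169,19,45],-5],[[-169,19,65],-5],[[-169,19,80],-5]]'
python3 -m jog '[[[0,0,6],0],[[0,0,12],0],[[0,0,15],0],[[0,0,17],0],[[0,0,18],0],[[0,0,18],0],[[0,0,18],0],[[0,0,18],0],[[0,0,18],0],[[0,0,18],0]]'
python3 -c "
from h import *
go(.548,.166,.0842,86.2);grab('scene','s9');crop('s9',170,150,350,285,'c11',4)"
```

```text
t: 12.75
eef_pos: [0.5449, 0.1639, 0.1058]
ee_rot: [-3.139, 0.001, 1.503]
force: [0.4, -0.5, -1.4]
width: 0.269
t: 13.75
eef_pos: [0.5464, 0.1653, 0.09]
ee_rot: [3.141, -0.0, 1.504]
force: [-0.4, 0.8, -0.9]
width: 0.263
t 13.75 pos [0.5464 0.1653 0.09  ] rot [ 3.1414 -0.      1.5042] F [-0.4  0.8 -0.9] w 0.26305065718772674
shift mm [0.8 1.6 5.8] turn -0.02
```

View pics/c11.png

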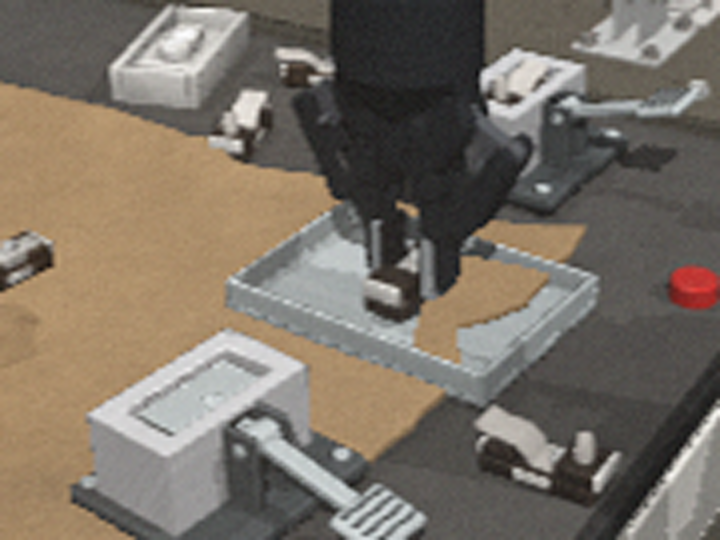

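The block is in the middle of the tray, about 6 mm above the floor. I'll lower it slowly until it touches.

```bash
python3 -m jog '[[[0,0,0.6],0],[[0,0,1.2],0],[[0,0,1.8],0],[[0,0,2.4],0],[[0,0,3],0],[[0,0,3.5],0],[[0,0,4],0],[[0,0,4.5],0],[[0,0,5],0],[[0,0,5],0]]'
```

```text
t: 14.8
eef_pos: [0.5462, 0.1653, 0.0848]
ee_rot: [-3.141, 0.0, 1.504]
force: [-0.3, -0.7, -0.2]
width: 0.262
```

```bash
python3 -m jog '[[[0,0,0.3],0],[[0,0,0.6],0],[[0,0,0.9],0],[[0,0,1.2],0],[[0,0,1.2],0],[[0,0,1.2],0],[[0,0,1.2],0],[[0,0,1.2],0],[[0,0,1.2],0],[[0,0,1.2],0]]'
```

```text
t: 15.8
eef_pos: [0.5464, 0.1654, 0.0843]
ee_rot: [3.142, -0.0, 1.504]
force: [-2.6, -1.6, 5.3]
width: 0.271
```

```bash
python3 -m jog '[[[0,0,0],0],[[0,0,0],0],[[0,0,0],0],[[0,0,0],0],[[0,0,0],0],[[0,0,0],0],[[0,0,0],0],[[0,0,0],0],[[0,0,0],0],[[0,0,0],0]]' -0.2
python3 -c "
from h import *
go(.548,.166,.0842,86.2);grab('scene','s10');crop('s10',170,150,350,285,'c12',4)"
```

```text
t: 16.8
eef_pos: [0.5463, 0.1653, 0.0837]
ee_rot: [3.142, -0.0, 1.504]
force: [-0.7, 0.3, 0.6]
width: 0.604
t 16.8 pos [0.5463 0.1653 0.0837] rot [ 3.1416 -0.      1.5042] F [-0.7  0.3  0.6] w 0.6043277371144511
shift mm [ 0.8  1.6 -0.5] turn -0.02
```

View pics/c12.png

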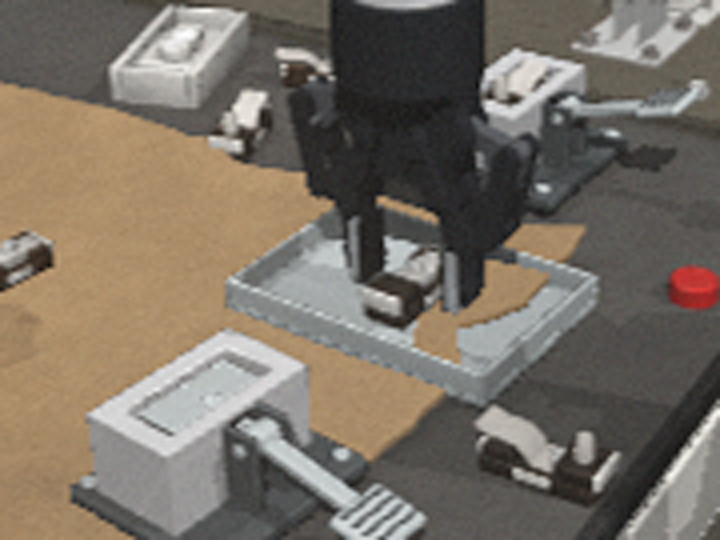

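The jaws are clear of the block, which stands in the tray at (272,223) in the full frame. Next I'll retreat straight up.

```bash
python3 -m jog '[[[0,0,-4],0],[[0,0,-12],0],[[0,0,-25],0],[[0,0,-45],0],[[0,0,-75],0],[[0,0,-105],0],[[0,0,-130],0],[[0,0,-140],0],[[0,0,-140],0],[[0,0,-140],0]]'
python3 -c "
from h import *
go(.548,.166,.0842,86.2);f=grab('wrist','w11');grab('scene','s11');crop('s11',170,150,350,285,'c13',4);crop('w11',180,120,380,300,'c14',4)"
```

```text
t: 17.85
eef_pos: [0.5458, 0.1652, 0.2232]
ee_rot: [-3.141, 0.0, 1.504]
force: [-0.1, -0.2, -1.3]
width: 0.599
t 17.85 pos [0.5458 0.1652 0.2232] rot [-3.1409e+00  2.0000e-04  1.5042e+00] F [-0.1 -0.2 -1.3] w 0.5994582150870749
shift mm [  1.    2.2 138.9] turn -0.02
```

View pics/c13.png

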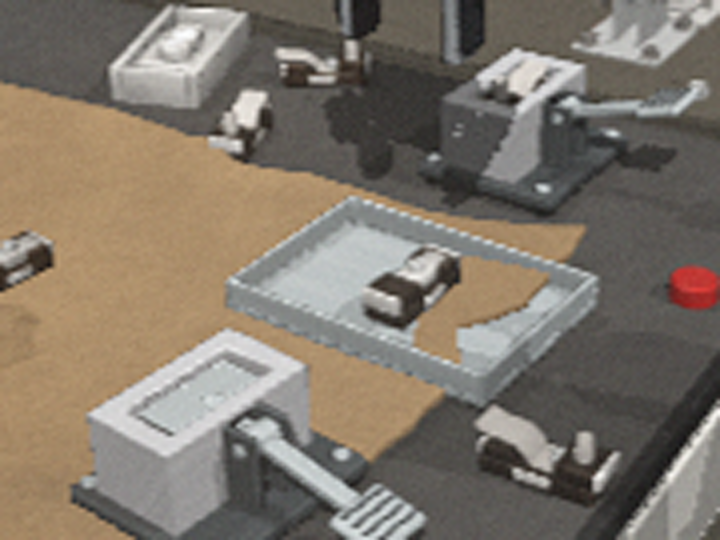

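View pics/c14.png

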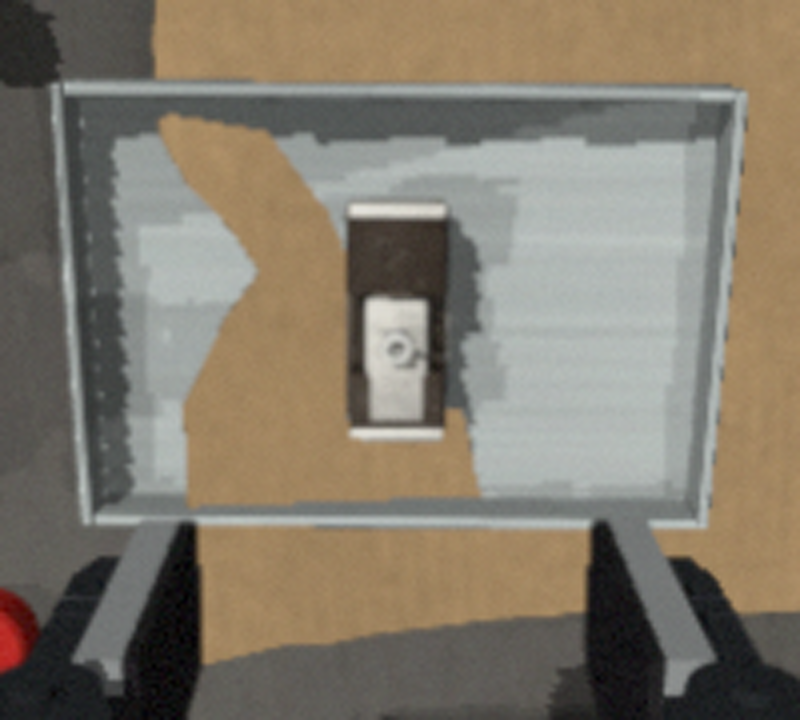

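The block stands upright on the tray floor, centred and clear of the walls. The lever is still down and the robot is clear of everything.

```bash
python3 -c "
from h import *
print(robot.close_job())"
```

```text
the job is handed in; nothing more can be done
None
```

The flat-topped block is upright near the middle of the steel tray, and I handed the job in at about 18 s of the 48 s allowed.

- **Lever:** I pressed the flat block's nest lever with the closed fingertips until it stopped, about 20 N at the last reading. After that the tip went down only 0.6 mm for a 3 mm command. The block rose and the lever stayed down.
- **Grasp:** I gripped the block across its width at mid-length and it came up level. The gripper read about 23 mm against the 24 mm given. There was about 6 N upward on the tool as the jaws closed, probably light fingertip contact with the nest or the block being pushed down slightly.
- **Placing:** I lowered it slowly until about 5 N of contact at the expected floor height, opened the jaws, and withdrew straight up 140 mm.
- **Last checks:** The final scene and wrist pictures show the block upright and clear of the tray walls, the lever still down, and the other nest and the loose parts around it undisturbed. Nothing is touching the robot. No check failed; my lever-plate position came out about 3 mm nearer the nest than the 103 mm given, which made no difference.

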